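# Line up the loose bushing and pin it to the indexing base

### The job

The steel bushing sits loose in the blue indexing base, turned so that neither of its two ear holes is over the base's small index hole. Turn the bushing in its bore until one of the ear holes (either will do) lines up with the index hole, and put the red-handled index pin down through both, fully home and upright, with the bushing still seated flat in the base. Let go of everything, and leave the black-handled pin, the nut, the brass ring and the steel block where they are.

Things in the scene. Friction and masses are not known exactly. Their poses are not given: they have to be found in the camera images.
- base: Blue steel block fixed to the bench, 150 x 120 x 30 mm high, with a round bore 42 mm in diameter and 22 mm deep. Origin on the bore's axis at the underside (bench level); the block spans x -60 to +90 mm and y -60 to +60 mm in its own frame. z up; +x points from the bore to the index hole.
- index_hole (a point): Centre of the mouth of the index hole in the base's top face: a plain, unchamfered blind hole 13.5 mm in diameter and 22 mm deep, 52 mm from the bore's axis along the base's +x, 30 mm above the bench. A yellow line on the top face runs outward from it (from 70 to 88 mm from the bore's axis).
- bushing: Loose steel bushing, 0.5 kg, its 40 mm spigot (20 mm long) in the base's bore with 1 mm play all round; turns freely both ways, no stops. Origin on its axis at the underside of the ears, which rests on the base's top face. Two opposite ears along its own +x and -x, 12 mm thick, 33 mm wide, 137 mm over both; 58 mm disc between them. z up.
- hub (a point): On the bushing's axis, 28 mm above its origin: the height to grip its hexagonal hub, 34 mm across flats, which stands 12 to 42 mm above the bushing's origin. Grasp across two opposite flats to turn it; the flats face along the bushing's own x axis and every 60 degrees from there.
- ear_hole_a (a point): Centre of the lower mouth of the hole through one ear, 52 mm from the bushing's axis along its own +x. Hole 14.5 mm in diameter, straight through the 12 mm thick ear.
- ear_hole_b (a point): The same for the other ear, 52 mm along the bushing's own -x. The two ears are alike.
- stand: Light wooden block fixed to the bench, 50 x 140 x 40 mm high, with two upright holes 14 mm in diameter, 80 mm apart, at y -40 and +40 mm of its own frame; one pin in each, hanging by its collar. Origin at the centre of its underside.
- index_pin: Index pin, red handle, upright in one of the stand's holes. Origin at the tip (lower end), z towards the handle. Steel shank 12 mm dia, 32 mm long, tapered to 7 mm over the last 5 mm; collar 24 mm dia, 32 to 36 mm from the tip; round handle 18 mm dia, 36 to 79 mm from the tip. 0.1 kg. Fully home, its collar rests on the ear and its tip is 20 mm below the base's top face.
- short_pin: A like pin with a black handle and a shank only 14 mm long, in the stand's other hole; the wrong one, leave it. Origin at its tip, z up.
- plain_nut: Bystander: loose bare steel hexagon nut, 24 x 28 x 12 mm. Origin at the centre of its underside.
- brass_ring: Bystander: loose brass ring, 22 mm across, 9 mm high. Origin at the centre of its underside.
- ground_block: Bystander: loose ground steel block with three dark holes in its side, 25 x 75 x 50 mm high. Origin at the centre of its underside.
Not all that is in view belongs to the job. Leave any turquoise look-alike of the bushing alone.

How it is judged (in metres and radians):
On the way:
1. the bushing is turned so that one of its ear holes lies over the index hole (centres within 4 mm), seated in the base (horizontal distance between any of ear_hole_a, ear_hole_b and index_hole below 0.004 m and z of bushing in the frame of base below 0.034 m), for 0.2 s.
At the end, for the whole second after the job is handed in: One ear hole lies over the index hole (within 4 mm); the bushing is seated flat (within 2.5 mm, 0.05 rad); the red-handled pin stands through both, tip at least 17 mm below the base's top face (20 mm is home), within 4 mm of the hole's centre and 0.1 rad of upright; both at rest, released (horizontal distance between any of ear_hole_a, ear_hole_b and index_hole below 0.004 m and z of bushing in the frame of base below 0.0325 m and angle between bushing's own z axis and vertical below 0.05 rad and z of index_pin in the frame of index_hole below -0.017 m and horizontal distance between index_pin and index_hole below 0.004 m and angle between index_pin's own z axis and vertical below 0.1 rad and linear speed of each of index_pin, bushing below 0.02 m/s); the robot touches nothing.
It fails at once if the black-handled pin is moved more than 25 mm (distance of short_pin from where it was at the start of the episode above 0.025 m).
It fails at once if the nut, the brass ring or the steel block is moved more than 25 mm (distance of any of plain_nut, brass_ring, ground_block from where it was at the start of the episode above 0.025 m).
It also fails if it takes over 48 s, if anything falls off the work surface, if the arm or the gripper's body presses on something with over 40 N, if the wrist force passes 120 N, or if a joint passes its speed limit or range.

### The arm

A 6-joint arm with a two-finger parallel gripper is mounted at the origin on a cart in front of the work surface, level with it; the furniture and walls round the work are solid. World frame = base frame: x ahead of the robot, y to its left, z up, the work surface at z = 0. Lengths are in mm, angles in rad, forces in N, time in s.
With the tool pointing down it reaches from about 300 to 850 mm from the base axis. Payload 4.2 kg.
Tool frame: the origin (TCP) lies at the very end of the fingers, on their centre line; the grasp point (between the pads) lies 19 mm behind it; z points along the fingers, x is the direction in which the jaws open and shut, and the axes are right-handed (so a half turn about z gives the same grasp; the last joint's range is limited). The gripper opens to 91 mm and grips with 3 to 60 N. Pads are 32 mm wide; open, the fingers measure 118 mm over their backs; the gripper's body (76 mm by 178 mm) begins 60 mm behind the grasp point.
Start: joints at [-1.176, 0.32, 1.565, -0, 1.257, -0.02], TCP at [231.734, -526.253, 213.976] pointing down, gripper open.
Joint ranges: [-3.11, 3.11], [-0.84, 2.01], [0.21, 2.61], [-1.34, 4.49], [0.05, 2.63], [-2.56, 2.56]. Speed limits (rad/s): [2.57, 2.57, 3.14, 3.14, 3.14, 3.14].

### API

Orientations are given as a unit quaternion [w, x, y, z].
In Python, from bench import bot, get_image, boxes_of, cut_out gives the robot as it stands.
- The arm moves only by the tool carry_out, never from a script. Its arguments are lists of equal length, an entry for each row: "fingers": the finger opening in cm, from 0 to 9.12; "linear": the shift along the tool's x, y, z in cm, a list of three; "turn": the turn, a rotation vector about the tool's x, y, z in degrees, a list of three. In form: {"fingers": [fingers, ...], "linear": [[x, y, z], ...], "turn": [[rx, ry, rz], ...]}. A call has 1 to 12 rows; each row shifts and turns the pose as measured when the row begins, along the tool's axes as they then stand; what a row does not reach is not made up. A row lasts 1/8 s, in which the tool goes at most 62.5 mm and 10.7 degrees, less where a joint would pass 70% of its speed; a pose out of reach is approached as far as the arm can. A call is refused whole if a number of a shift passes 6.25 or a number of a turn 10.7, either way. A call with a gripper value outside its range is refused whole. The fingers move at their own pace and stop on an object; "newtons" is the grip in N (left out, the last holds). Time passes only in rows, so rows that do not move let the fingers close. It gives the time, the measured TCP pose, the force and the opening at its end, in the units of the state.
- bot.state(): the state, without advancing time (a new reading comes with each control period).
- get_image(name): name is "scene" or "top" or "wrist"; returns a dict with "color" (480x640x3 uint8, red, green, blue), "depth" (480x640 float32, mm along the optical axis (not along the pixel's ray), 0 where there is no reading), "fovy" (degrees; the focal length in pixels is half the picture's height over the tangent of half this angle, whatever the lens; pixels are square), "cx", "cy" (the principal point, pixels), "R" (3x3) and "t" (3): a world point X has camera coordinates R X + t; the wrist camera has in their place "T_tool_cam" (4x4, takes a point from camera to tool coordinates, whose origin is the TCP and whose axes are the tool frame's). Camera axes: x right, y down, z forward; pixel columns grow to the right and rows downward; lengths in mm; the calibration is good to about 2 mm. A picture is of the moment at which its call begins: read the wrist's pose just before it.
- bot.hand_in(): hands the job in, once; it reports no verdict.
Trained networks look in the newest picture that a camera, given by its name, has taken for a name from the list of things; names that differ only in an ending like _2 or _b are one class to them, and where a whole thing is asked for, a point or a joint stands for the part that bears it (a point fixed in the world has none). Each returns a list of dicts, best first, with "p" (0 to 1); they miss things now and then, are a little off and sometimes report something else, mostly with a low value. They report only what shows in the picture. A call takes as long as a camera call. They do not tell look-alikes from the thing itself.
- boxes_of(camera, target): "point" ([column, row] in pixels, amid what is visible of it).
- cut_out(camera, target): "pixels" (480x640 bool, what is visible of it) and "point" ([column, row] in pixels, amid what is visible of it).
The state is a dict: "t": time; "qpos": joint angles; "qd": joint speeds; "tau": joint torques, N m; "position": TCP position; "orientation": TCP orientation; "wrist_force": force on the tool from outside, world axes, zero at the start; "ft_torque": the same for the moment, N m; "width": finger opening in mm.
Only numpy, scipy, OpenCV 4.12 (cv2) and the standard library are available. Lean on these libraries where they do the work, as an engineer would, in place of code of your own. Each camera call takes 0.05 s, during which the arm holds its last target.

## Working session

There is one attempt and no reset: what is moved stays moved. The work goes in short steps, Python scripts to look and compute and a tool call to move; the robot and the scene stay as the last step left them, time stands still between calls to the robot, and variables do not carry over. Pictures are saved under pics/ and viewed, and the job is handed in when it is done.

Besides the shell and the picture viewer there is one more tool, called as name(argument=value, ...), one argument or row to a line, values as JSON. carry_out: Moves the arm, as the interface text tells. Its arguments: {"type":"object","properties":{"fingers":{"type":"array"},"linear":{"type":"array"},"turn":{"type":"array"},"newtons":{"type":"number"}},"required":["fingers","linear","turn"]}

```bash
ls; mkdir -p pics; cat > h.py <<'E'
import numpy as np, cv2
from bench import bot, get_image, boxes_of, cut_out
from scipy.spatial.transform import Rotation as Rn
def K(im):
    f=240/np.tan(np.radians(im['fovy'])/2); return f,im['cx'],im['cy']
def campose(im,st=None):
    # returns Rcw (cam->world), origin
    if 'R' in im:
        R=np.array(im['R']);t=np.array(im['t']); return R.T,-R.T@t
    q=st['orientation'];Rt=Rn.from_quat([q[1],q[2],q[3],q[0]]).as_matrix()
    T=np.array(im['T_tool_cam']); return Rt@T[:3,:3], Rt@T[:3,3]+np.array(st['position'])
def ray(im,uv,st=None):
    f,cx,cy=K(im);R,o=campose(im,st)
    return o,R@np.array([(uv[0]-cx)/f,(uv[1]-cy)/f,1.0])
def atz(im,uv,z,st=None):
    o,d=ray(im,uv,st); return o+d*(z-o[2])/d[2]
def cloud(im,st=None):
    f,cx,cy=K(im);R,o=campose(im,st);v,u=np.mgrid[:480,:640];d=im['depth']
    P=np.stack([(u-cx)/f*d,(v-cy)/f*d,d],-1)@R.T+o; P[d==0]=np.nan; return P
def proj(im,X,st=None):
    f,cx,cy=K(im);R,o=campose(im,st);c=(np.array(X)-o)@R
    return np.stack([c[...,0]/c[...,2]*f+cx,c[...,1]/c[...,2]*f+cy],-1)
def save(im,n): cv2.imwrite('pics/'+n,im['color'][:,:,::-1])
def tri(a,b):
    (o1,d1),(o2,d2)=a,b
    d1=d1/np.linalg.norm(d1);d2=d2/np.linalg.norm(d2)
    s=np.linalg.lstsq(np.stack([d1,-d2],1),o2-o1,rcond=None)[0]
    p,q=o1+s[0]*d1,o2+s[1]*d2
    return (p+q)/2,np.linalg.norm(p-q)
E
python3 - <<'E'
from h import *
import pickle
ims={}
for c in ['scene','top']:
    im=get_image(c);ims[c]=im;save(im,c+'1.png')
    for n in ['base','bushing','hub','ear_hole_a','index_hole','stand','index_pin','short_pin','plain_nut','brass_ring','ground_block']:
        try:
            print(c,n,[(np.round(b['point']).tolist(),round(b['p'],2)) for b in boxes_of(c,n)][:4])
        except Exception as e: print(c,n,e)
pickle.dump(ims,open('ims.pkl','wb'))
print(bot.state())
E
```

```text
pics
scene base [([318.0, 242.0], 0.81)]
scene bushing [([266.0, 293.0], 0.92), ([333.0, 229.0], 0.58)]
scene hub [([333.0, 230.0], 0.89), ([271.0, 292.0], 0.86), ([200.0, 305.0], 0.33)]
scene ear_hole_a [([269.0, 293.0], 0.85), ([334.0, 228.0], 0.66)]
scene index_hole [([317.0, 244.0], 0.75)]
scene stand [([181.0, 329.0], 0.78)]
scene index_pin [([162.0, 328.0], 0.61)]
scene short_pin [([201.0, 304.0], 0.48)]
scene plain_nut [([221.0, 251.0], 0.4)]
scene brass_ring [([454.0, 242.0], 0.59), ([417.0, 184.0], 0.28)]
scene ground_block [([414.0, 182.0], 0.82), ([331.0, 228.0], 0.15)]
top base [([332.0, 218.0], 0.82)]
top bushing [([242.0, 244.0], 0.71), ([348.0, 229.0], 0.57)]
top hub [([345.0, 225.0], 0.97), ([250.0, 241.0], 0.73)]
top ear_hole_a [([345.0, 228.0], 0.73), ([248.0, 246.0], 0.65)]
top index_hole [([333.0, 220.0], 0.84), ([347.0, 228.0], 0.2)]
top stand [([173.0, 225.0], 0.74)]
top index_pin [([146.0, 220.0], 0.61)]
top short_pin []
top plain_nut [([254.0, 169.0], 0.58)]
top brass_ring []
top ground_block [([474.0, 238.0], 0.84)]
{'t': 1.2, 'qpos': array([-1.17602381e+00,  3.19571990e-01,  1.56449812e+00, -3.02081977e-06,
        1.25742125e+00, -2.00050517e-02]), 'qd': array([-0.00048073, -0.00065672, -0.00029777,  0.00202848, -0.00031238,
       -0.00247596]), 'tau': array([ 2.39114022e-03, -4.12357879e+01, -2.32232541e+01,  7.28706317e-02,
        3.76837514e-02, -5.14374548e-06]), 'position': array([ 231.7172241 , -526.25164637,  213.99277545]), 'orientation': array([ 2.97003847e-05,  8.37552154e-01, -5.46357380e-01,  4.10462774e-05]), 'wrist_force': array([-0.99059834, -0.26472389,  0.18006633]), 'ft_torque': array([-0.00894919,  0.0238194 ,  0.00844085]), 'width': 91.19815493358577}
```

View pics/scene1.png

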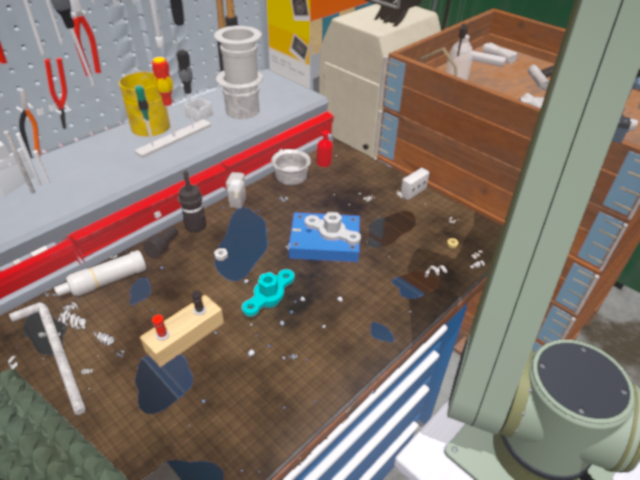

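View pics/top1.png

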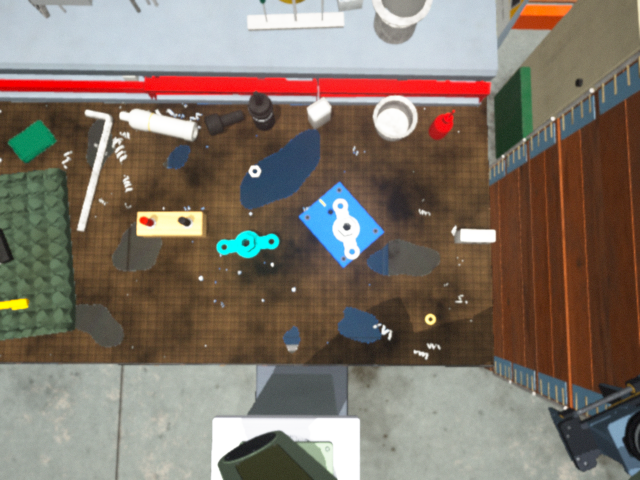

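```bash
python3 - <<'E'
import pickle,cv2
ims=pickle.load(open('ims.pkl','rb'))
a=ims['top']['color'][150:310,100:400,::-1]
b=ims['scene']['color'][180:380,120:420,::-1]
cv2.imwrite('pics/ct.png',cv2.resize(a,None,fx=2.6,fy=2.6,interpolation=2)); cv2.imwrite('pics/cs.png',cv2.resize(b,None,fx=2.6,fy=2.6,interpolation=2))
E
```

```text
(no output)
```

View pics/ct.png

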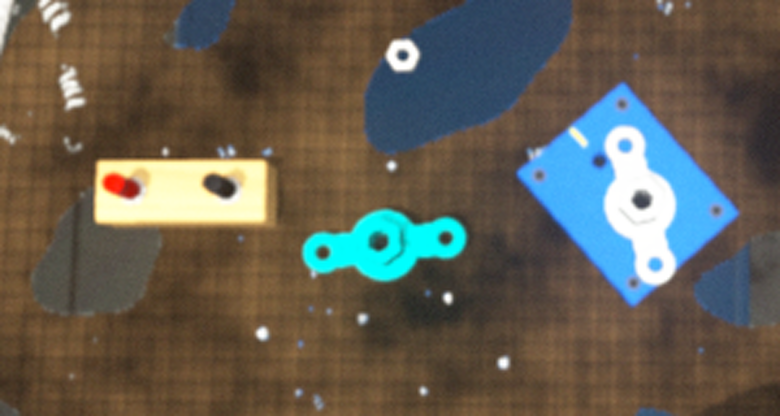

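View pics/cs.png

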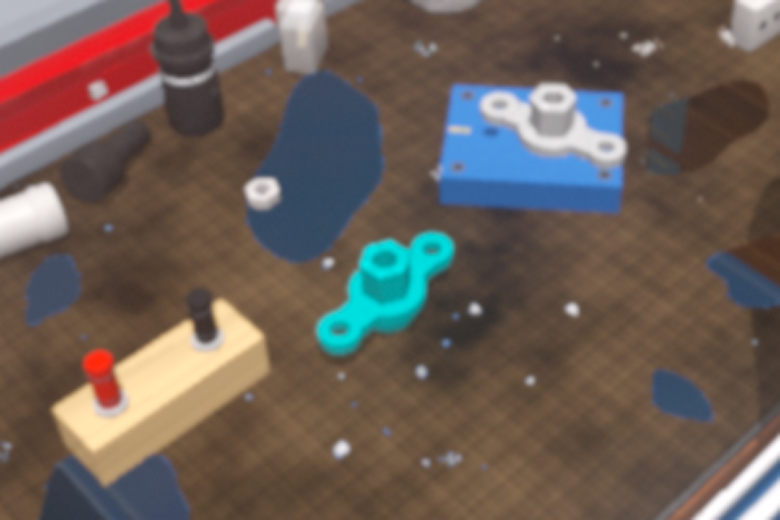

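The steel bushing is at top (345,228). The turquoise bushing at (248,243) is the decoy. The red pin is at top (146,220), the black pin to avoid is at (185,221), and the index hole is near top (331,212) with the yellow line at (322,202).

```bash
python3 - <<'E'
from h import *
import pickle
ims=pickle.load(open('ims.pkl','rb'))
im=ims['top'];sc=ims['scene']
P=cloud(im);hsv=cv2.cvtColor(im['color'],cv2.COLOR_RGB2HSV)
print('cam',campose(im)[1],campose(sc)[1])
for n,uv in dict(hub=(346,227),earN=(340,206),earS=(352,252),ih=(330.5,211.5),line=(322.5,202.5),red=(147,221),black=(185,221),standc=(171,224),turq=(248,243),nut=(255,172),ring=(431,319),blk=(474,236)).items():
    u,v=map(int,uv); p=np.nanmedian(P[v-1:v+2,u-1:u+2].reshape(-1,3),0); print(n,p.round(1), atz(im,uv,30).round(1))
m=(cv2.inRange(hsv,(100,150,100),(125,255,255))>0)
m2=np.zeros_like(m);m2[175:275,290:390]=m[175:275,290:390]
c,_=cv2.findContours(m2.astype(np.uint8),cv2.RETR_EXTERNAL,cv2.CHAIN_APPROX_NONE);c=max(c,key=cv2.contourArea)
box=cv2.boxPoints(cv2.minAreaRect(cv2.convexHull(c)))
print('base',[atz(im,b,30)[:2].round(1).tolist() for b in box])
# triangulate reds
for uvt,uvs in [((143.5,219.5),(158,317)),((346,226),(333,216)) ]:
    print(tri(ray(im,uvt),ray(sc,uvs)))
E
```

```text
cam [ 422.67273587  -74.34244187 1038.19858353] [-13.10179966 505.93191224 777.24183052]
hub [ 565.6 -128.4   43.5] [ 567.7 -129.2   30. ]
earN [ 614.9 -115.6   30.3] [ 614.8 -115.6   30. ]
earS [ 512.2 -142.6   30.1] [ 512.2 -142.6   30. ]
ih [607.1 -93.8   8.9] [602.1 -94.5  30. ]
line [622.8 -75.5  31.9] [622.3 -76.6  30. ]
red [568.8 289.8  81.5] [576.7 309.9  30. ]
black [569.2 210.4  83.9] [577.5 226.5  30. ]
standc [568.6 254.2  41.2] [570.5 257.   30. ]
turq [529.8  86.3  31.8] [530.   86.6  30. ]
nut [697.2  79.1   1.6] [689.9  75.1  30. ]
ring [ 365.8 -322.     2. ] [ 367.4 -315.1   30. ]
blk [ 547.6 -406.4   51.4] [ 550.4 -413.7   30. ]
base [[589.8, -20.6], [673.8, -111.6], [558.8, -213.4], [476.8, -122.4]]
(array([571.17697047, 296.26824216,  84.53730132]), np.float64(0.6926744655833074))
(array([ 562.42856275, -127.83436902,   72.60865325]), np.float64(3.269813854050638))
```

carry_out(
  fingers=[9.12,9.12,9.12,9.12,9.12,9.12,9.12,9.12,9.12,9.12,9.12],
  linear=[
    [-2.3,-4.7,-0.6],
    [-2.3,-4.7,-0.6],
    [-2.3,-4.7,-0.6],
    [-2.3,-4.7,-0.6],
    [-2.3,-4.7,-0.6],
    [-2.3,-4.7,-0.6],
    [-2.3,-4.7,-0.6],
    [-2.3,-4.7,-0.6],
    [-2.3,-4.7,-0.6],
    [-2.3,-4.7,-0.6],
    [0,0,0],
  ],
  turn=[
    [0,0,0],
    [0,0,0],
    [0,0,0],
    [0,0,0],
    [0,0,0],
    [0,0,0],
    [0,0,0],
    [0,0,0],
    [0,0,0],
    [0,0,0],
    [0,0,0],
  ],
)

```text
t: 2.58
position: [581.0, -115.5, 275.9]
orientation: [-0.0, 0.837, -0.548, 0.002]
wrist_force: [0.1, -0.2, 0.0]
width: 91.7
```

```bash
python3 - <<'E'
from h import *
import pickle
st=bot.state();im=get_image('wrist');save(im,'w1.png');pickle.dump((st,im),open('w1.pkl','wb'))
print(st['t'],st['position'],st['orientation'],im['T_tool_cam'],im['fovy'],st['wrist_force'])
E
```

```text
2.575 [ 580.98503396 -115.49487454  275.88083503] [-2.64195387e-04  8.36690561e-01 -5.47670823e-01  2.34624143e-03] [[ 9.99999829e-01  5.73014312e-04 -1.16442708e-04 -1.45635602e-01]
 [-5.25811601e-04  9.68346779e-01  2.49608172e-01 -7.05615505e+01]
 [ 2.55785977e-04 -2.49608069e-01  9.68346914e-01 -1.70157666e+02]
 [ 0.00000000e+00  0.00000000e+00  0.00000000e+00  1.00000000e+00]] 69.62351927815784 [ 0.08404645 -0.17208087  0.00769138]
```

View pics/w1.png

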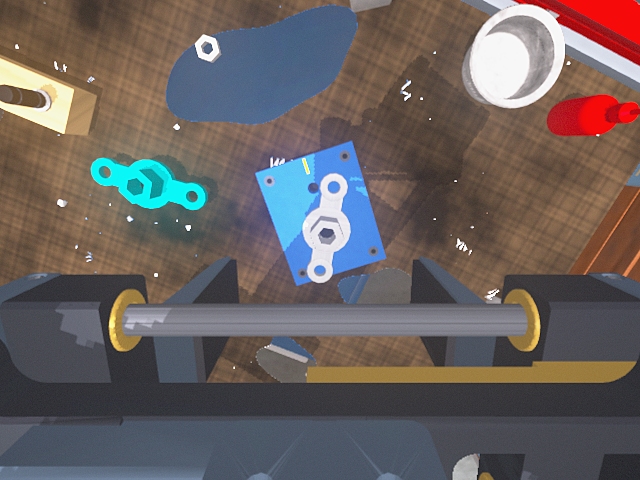

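```bash
python3 - <<'E'
import pickle,cv2
st,im=pickle.load(open('w1.pkl','rb'))
a=im['color'][135:290,250:390,::-1]
cv2.imwrite('pics/w1c.png',cv2.resize(a,None,fx=3.8,fy=3.8,interpolation=2))
E
```

```text
(no output)
```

View pics/w1c.png

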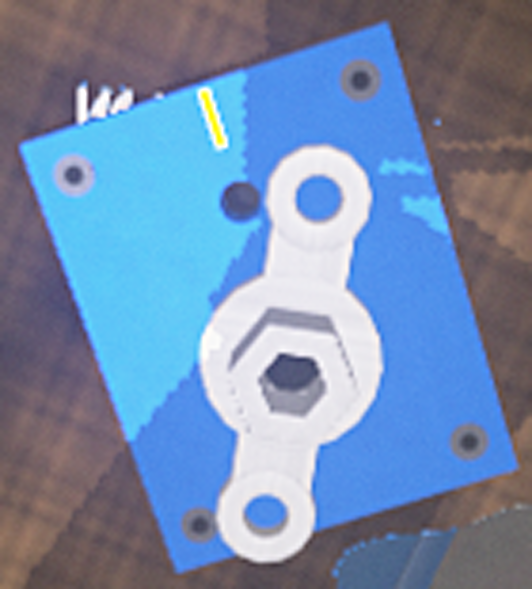

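```bash
python3 - <<'E'
from h import *
import pickle
st,im=pickle.load(open('w1.pkl','rb'))
c=lambda x,y:(250+(x+.5)/3.8-.5,135+(y+.5)/3.8-.5)
A=lambda x,y,z:atz(im,c(x,y),z,st)[:2]
N=A(319,197,42);S=A(267,510,42);ih=A(241,201,30);hub=A(294,365,72)
print('N',N,'S',S,'mid',(N+S)/2,np.linalg.norm(N-S),'ang',np.degrees(np.arctan2(*(N-S)[::-1])))
print('ih',ih,'hubtop',hub)
C=[A(*p,30) for p in [(388,22),(21,146),(181,574),(518,468)]]
for i in range(4): d=C[i]-C[(i+1)%4];print(np.linalg.norm(d),np.degrees(np.arctan2(d[1],d[0])))
cen=sum(C)/4
a=np.mean([np.degrees(np.arctan2(*(C[1]-C[2])[::-1])),np.degrees(np.arctan2(*(C[0]-C[3])[::-1]))])
e=np.array([np.cos(np.radians(a)),np.sin(np.radians(a))])
print('base ang',a,'bore',cen-15*e,'ih',cen+37*e)
P=cloud(im,st)
for n,p in dict(ear=(320,240),hub=(340,370),base=(420,330),disc=(230,390)).items():
    u,v=np.round(c(*p)).astype(int);print(n,np.nanmedian(P[v-1:v+2,u-1:u+2].reshape(-1,3),0))
im0=pickle.load(open('ims.pkl','rb'))['top']
# top view fine holes
ct=lambda x,y:(100+(x+.5)/2.6-.5,150+(y+.5)/2.6-.5)
for n,p,z in [('N',(624,146),42),('S',(655,265),42),('ih',(599,161),30)]: print(n,atz(im0,ct(*p),z))
E
```

```text
N [ 614.52124522 -113.4810655 ] S [ 515.54317665 -139.05535492] mid [ 565.03221094 -126.26821021] 102.22867668336013 ang 14.487422419723517
ih [602.6342313  -92.25046848] hubtop [ 569.3026066  -124.63234789]
119.66066774650756 -48.283750091360716
150.1587431932011 41.91139595363528
118.63369433428394 132.0034433860679
149.56412036313904 -138.4818180655725
base ang 41.71478894403138 bore [ 563.52456079 -127.19230744] ih [602.34081625 -92.59030875]
ear [ 602.49198    -119.36915867   42.23980626]
hub [ 573.11160129 -137.58096914   71.50796197]
base [ 588.13959214 -161.15162619   29.22541824]
disc [ 547.37057237 -111.50107157   41.15724681]
N [ 612.82712487 -114.44268054   42.        ]
S [ 511.98667748 -140.94315066   42.        ]
ih [601.88010343 -93.60886094  30.        ]
```

```bash
cat >> h.py <<'E'
def plan(x,y,z,yaw):
    st=bot.state();q=st['orientation'];R=Rn.from_quat([q[1],q[2],q[3],q[0]]).as_matrix()
    c,s=np.cos(np.radians(yaw)),np.sin(np.radians(yaw))
    G=np.array([[c,s,0],[s,-c,0],[0,0,-1.]])
    d=np.array([x,y,z])-st['position']
    print('t',st['t'],'pos',st['position'].round(1),'w',round(st['width'],1),'F',st['wrist_force'].round(1),'yaw',np.degrees(np.arctan2(R[1,0],R[0,0])).round(2))
    print('cm now-axes',(R.T@d/10).round(2),'cm after-turn axes',(G.T@d/10).round(2),'turn deg',np.degrees(Rn.from_matrix(R.T@G).as_rotvec()).round(2))
E
```

carry_out(
  fingers=[9.12,9.12,9.12,9.12,9.12,9.12],
  linear=[
    [0,0,0],
    [0,0,0],
    [-0.4,1.95,5.0],
    [0,0,6.0],
    [0,0,5.5],
    [0,0,0],
  ],
  turn=[
    [0,0,-10.4],
    [0,0,-10.4],
    [0,0,0],
    [0,0,0],
    [0,0,0],
    [0,0,0],
  ],
)

```text
t: 3.38
position: [558.7, -135.9, 108.4]
orientation: [0.002, 0.922, -0.386, 0.003]
wrist_force: [-0.4, 0.2, 0.4]
width: 91.0
```

```bash
python3 - <<'E'
from h import *
import pickle
plan(564.5,-126.5,46,-45.5)
st=bot.state();im=get_image('wrist');save(im,'w2.png');pickle.dump((st,im),open('w2.pkl','wb'))
E
```

```text
t 3.375 pos [ 558.7 -135.9  108.4] w 91.0 F [-0.4  0.2  0.4] yaw -45.42
cm now-axes [-0.31 -1.09  6.23] cm after-turn axes [-0.26 -1.07  6.24] turn deg [ 0.11 -0.42  0.08]
```

View pics/w2.png

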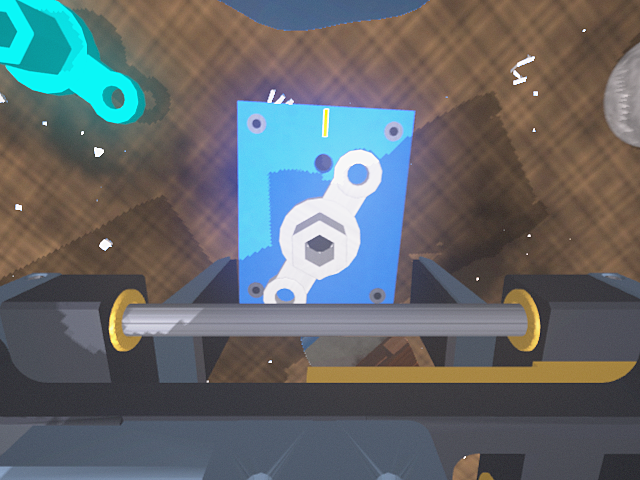

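```bash
python3 - <<'E'
import pickle,cv2
st,im=pickle.load(open('w2.pkl','rb'))
a=im['color'][95:305,230:420,::-1]
cv2.imwrite('pics/w2c.png',cv2.resize(a,None,fx=2.8,fy=2.8,interpolation=2))
E
```

```text
(no output)
```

View pics/w2c.png

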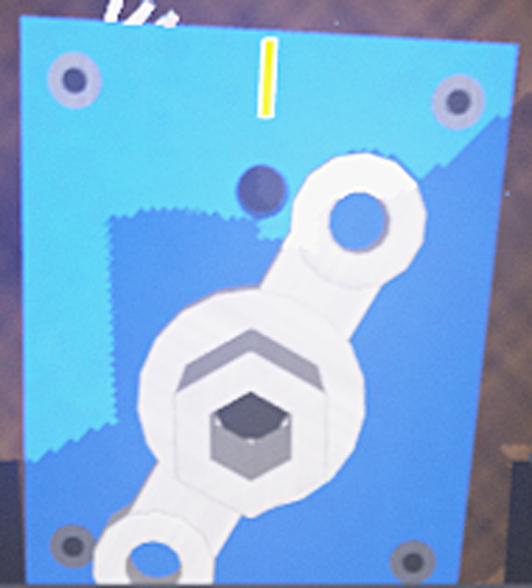

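```bash
python3 - <<'E'
from h import *
import pickle
st,im=pickle.load(open('w2.pkl','rb'));st1,im1=pickle.load(open('w1.pkl','rb'))
c=lambda x,y:(230+(x+.5)/2.8-.5,95+(y+.5)/2.8-.5)
c1=lambda x,y:(250+(x+.5)/3.8-.5,135+(y+.5)/3.8-.5)
A=lambda x,y,z:atz(im,c(x,y),z,st)[:2]
N=A(359,222,42);S=A(155,564,42);ih=A(262,191,30);hub=A(251,433,72)
print('N',N,'S',S,'mid',(N+S)/2,np.linalg.norm(N-S),'ang',np.degrees(np.arctan2(*(N-S)[::-1])))
print('ih',ih,'hubtop',hub)
y0=A(268,40,30);y1=A(265,117,30);print('line',y0,y1,np.degrees(np.arctan2(*(y0-y1)[::-1])))
for p,q in [((359,222),(319,197)),((262,191),(241,201)),((251,433),(294,370))]: print(tri(ray(im,c(*p),st),ray(im1,c1(*q),st1)))
E
```

```text
N [ 614.58820553 -113.38623859] S [ 515.17780226 -138.9298331 ] mid [ 564.8830039  -126.15803585] 102.6396779949374 ang 14.410457484855474
ih [603.12234987 -91.95380481] hubtop [ 564.89296461 -125.9241423 ]
line [629.52591846 -67.97456025] [616.32028577 -79.98749513] 42.292246352358084
(array([ 614.5583358 , -113.42108511,   42.13727665]), np.float64(0.11454917728142584))
(array([603.20107923, -91.99630902,  35.2666575 ]), np.float64(0.375007047897427))
(array([ 568.06907603, -124.37216046,   79.96440848]), np.float64(2.9388855138990393))
```

carry_out(
  fingers=[9.12,9.12,9.12],
  linear=[
    [-0.25,-1.1,0],
    [0,0,2.5],
    [0,0,0],
  ],
  turn=[
    [0,0,0],
    [0,0,0],
    [0,0,0],
  ],
)

```text
t: 3.8
position: [573.7, -127.9, 94.3]
orientation: [0.0, 0.922, -0.387, 0.014]
wrist_force: [-1.2, -0.1, -0.9]
width: 91.5
```

```bash
python3 - <<'E'
from h import *
plan(564.9,-126.1,47,-45.5)
E
```

```text
t 3.8 pos [ 573.7 -127.9   94.3] w 91.5 F [-1.2 -0.1 -0.9] yaw -45.49
cm now-axes [-0.87  0.55  4.71] cm after-turn axes [-0.75  0.5   4.73] turn deg [-0.57 -1.49  0.02]
```

carry_out(
  fingers=[9.12,9.12,9.12],
  linear=[
    [-0.8,0.5,0.5],
    [0,0,0],
    [0,0,0],
  ],
  turn=[
    [-0.6,-1.5,0],
    [0,0,0],
    [0,0,0],
  ],
)

```text
t: 4.18
position: [567.1, -125.7, 93.4]
orientation: [-0.001, 0.922, -0.386, 0.003]
wrist_force: [-0.0, 1.1, 0.1]
width: 91.2
```

```bash
python3 - <<'E'
from h import *
plan(564.9,-126.1,47,-45.5);print(bot.state()['qd'])
E
```

```text
t 4.175 pos [ 567.1 -125.7   93.4] w 91.2 F [-0.   1.1  0.1] yaw -45.46
cm now-axes [-0.15  0.2   4.64] cm after-turn axes [-0.13  0.18  4.64] turn deg [-0.19 -0.28  0.05]
[ 2.07086644e-04 -4.86853183e-03  2.33464029e-05  2.03598340e-03
  1.07325303e-02 -1.67435093e-04]
```

carry_out(
  fingers=[9.12,9.12,9.12,9.12],
  linear=[
    [-0.15,0.2,1.0],
    [0,0,1.0],
    [0,0,1.0],
    [0,0,0],
  ],
  turn=[
    [-0.2,-0.3,0],
    [0,0,0],
    [0,0,0],
    [0,0,0],
  ],
)

```text
t: 4.68
position: [564.0, -126.0, 60.9]
orientation: [0.0, 0.922, -0.386, -0.001]
wrist_force: [-0.3, -0.2, -0.0]
width: 91.3
```

```bash
python3 - <<'E'
from h import *
plan(564.9,-126.1,47,-45.5)
E
```

```text
t 4.675 pos [ 564.  -126.    60.9] w 91.3 F [-0.3 -0.2 -0. ] yaw -45.47
cm now-axes [ 0.07 -0.06  1.39] cm after-turn axes [ 0.07 -0.06  1.39] turn deg [0.06 0.1  0.03]
```

carry_out(
  fingers=[9.12,9.12,5.0,3.0,3.0,3.0,3.0,3.0],
  linear=[
    [0.05,-0.05,1.2],
    [0,0,0.2],
    [0,0,0],
    [0,0,0],
    [0,0,0],
    [0,0,0],
    [0,0,0],
    [0,0,0],
  ],
  turn=[
    [0,0,0],
    [0,0,0],
    [0,0,0],
    [0,0,0],
    [0,0,0],
    [0,0,0],
    [0,0,0],
    [0,0,0],
  ],
  newtons=15,
)

```text
t: 5.68
position: [565.1, -125.9, 46.6]
orientation: [-0.0, 0.922, -0.387, -0.001]
wrist_force: [-2.1, 4.1, 1.8]
width: 34.3
```

```bash
python3 - <<'E'
from h import *
plan(564.9,-126.1,47,-18)
E
```

```text
t 5.675 pos [ 565.1 -125.9   46.6] w 34.3 F [-2.1  4.1  1.8] yaw -45.48
cm now-axes [-0.    0.02 -0.04] cm after-turn axes [-0.01  0.02 -0.04] turn deg [  0.     0.08 -27.48]
```

carry_out(
  fingers=[3.0,3.0,3.0,3.0,3.0,3.0],
  linear=[
    [0,0,0],
    [0,0,0],
    [0,0,0],
    [0,0,0],
    [0,0,0],
    [0,0,0],
  ],
  turn=[
    [0,0,-5.5],
    [0,0,-5.5],
    [0,0,-5.5],
    [0,0,-5.5],
    [0,0,0],
    [0,0,0],
  ],
)

```text
t: 6.42
position: [563.9, -126.0, 46.6]
orientation: [-0.0, 0.98, -0.199, -0.002]
wrist_force: [-0.0, 0.4, 0.7]
width: 33.9
```

```bash
python3 - <<'E'
from h import *
plan(564.9,-126.1,47,-18)
E
```

```text
t 6.425 pos [ 563.9 -126.    46.6] w 33.9 F [-0.   0.4  0.7] yaw -22.98
cm now-axes [ 0.1  -0.03 -0.04] cm after-turn axes [ 0.1  -0.02 -0.04] turn deg [ 0.01  0.19 -4.98]
```

carry_out(
  fingers=[3.0,3.0,3.0],
  linear=[
    [0.1,0,0],
    [0,0,0],
    [0,0,0],
  ],
  turn=[
    [0,0,-5.0],
    [0,0,0],
    [0,0,0],
  ],
)

```text
t: 6.8
position: [564.0, -126.0, 46.7]
orientation: [-0.0, 0.988, -0.157, -0.003]
wrist_force: [-1.1, -0.0, 1.6]
width: 33.8
```

```bash
python3 - <<'E'
from h import *
import pickle
plan(564.9,-126.1,47,-18)
st=bot.state();im=get_image('wrist');pickle.dump((st,im),open('w3.pkl','wb'))
save(im,'w3.png')
E
```

```text
t 6.8 pos [ 564.  -126.    46.7] w 33.8 F [-1.1 -0.   1.6] yaw -18.11
cm now-axes [ 0.09 -0.02 -0.03] cm after-turn axes [ 0.09 -0.02 -0.03] turn deg [ 0.    0.3  -0.11]
```

View pics/w3.png

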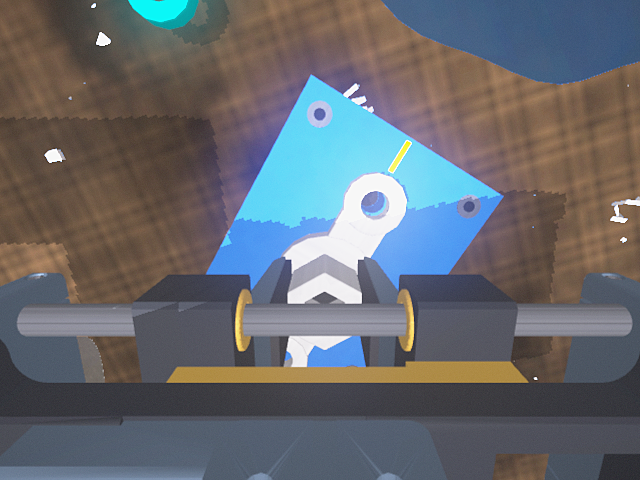

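```bash
python3 - <<'E'
import pickle,cv2
st,im=pickle.load(open('w3.pkl','rb'))
a=im['color'][160:250,330:420,::-1]
cv2.imwrite('pics/w3c.png',cv2.resize(a,None,fx=6,fy=6,interpolation=2))
E
```

```text
(no output)
```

View pics/w3c.png

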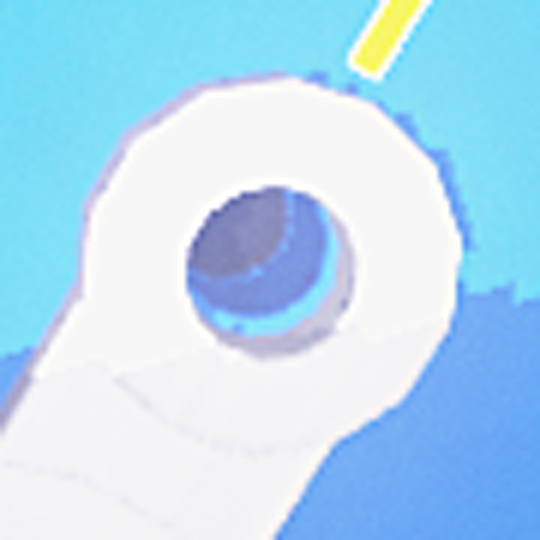

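```bash
python3 - <<'E'
from h import *
import pickle
from scipy.optimize import least_squares
st,im=pickle.load(open('w3.pkl','rb'))
c=lambda x,y:(330+(x+.5)/6-.5,160+(y+.5)/6-.5)
def fit(pts,z,r):
    W=np.array([atz(im,c(*p),z,st)[:2] for p in pts])
    s=least_squares(lambda q:np.hypot(*(W-q).T)-r,W.mean(0));return s.x,s.fun.round(2)
ear=[(188,262),(200,222),(235,193),(275,186),(318,200),(350,240),(354,280),(335,328),(298,353),(262,356),(215,327),(195,298)]
print('ear',fit(ear,42,7.25))
for n,pts in [('ihdark edge',[(292,195),(290,225),(280,250),(255,270),(225,280),(195,277)])]:
    for r in (6.75,): print(n,fit(pts,30,r), 'depth8',fit(pts,8,r))
print('outer',fit([(328,215),(330,245),(318,275),(290,303),(255,317),(215,312)],30,6.75))
E
```

```text
ear (array([602.51544158, -92.20510097]), array([-0.04,  0.25,  0.16, -0.07, -0.23, -0.27, -0.25,  0.14,  0.23,
        0.11, -0.51, -0.35]))
ihdark edge (array([600.58838992, -87.32604626]), array([-0.1 , -0.04,  0.16, -0.02, -0.03, -0.06])) depth8 (array([602.56596518, -91.51826821]), array([ 0.21, -0.03,  0.03, -0.19, -0.02,  0.25]))
outer (array([602.68799002, -91.4759014 ]), array([ 0.31,  0.15, -0.14, -0.25,  0.04,  0.39]))
```

carry_out(
  fingers=[5.0,9.12,9.12,9.12,9.12,9.12,9.12],
  linear=[
    [0,0,0],
    [0,0,0],
    [0,0,0],
    [0,0,-1.5],
    [0,0,-4],
    [0,0,-5],
    [0,0,-5],
  ],
  turn=[
    [0,0,0],
    [0,0,0],
    [0,0,0],
    [0,0,0],
    [0,0,0],
    [0,0,0],
    [0,0,0],
  ],
)

```text
t: 7.72
position: [563.5, -126.1, 204.8]
orientation: [-0.0, 0.987, -0.158, -0.005]
wrist_force: [-0.3, 0.2, -0.1]
width: 91.1
```

```bash
python3 - <<'E'
from h import *
import pickle
plan(560,260,200,0)
st=bot.state();im=get_image('wrist');pickle.dump((st,im),open('w4.pkl','wb'))
a=im['color'][100:300,200:450,::-1]
cv2.imwrite('pics/w4.png',cv2.resize(a,None,fx=3,fy=3,interpolation=2))
E
```

```text
t 7.725 pos [ 563.5 -126.1  204.8] w 91.1 F [-0.3  0.2 -0.1] yaw -18.2
cm now-axes [-12.38 -36.57   0.58] cm after-turn axes [ -0.35 -38.61   0.48] turn deg [ -0.05   0.63 -18.2 ]
```

View pics/w4.png

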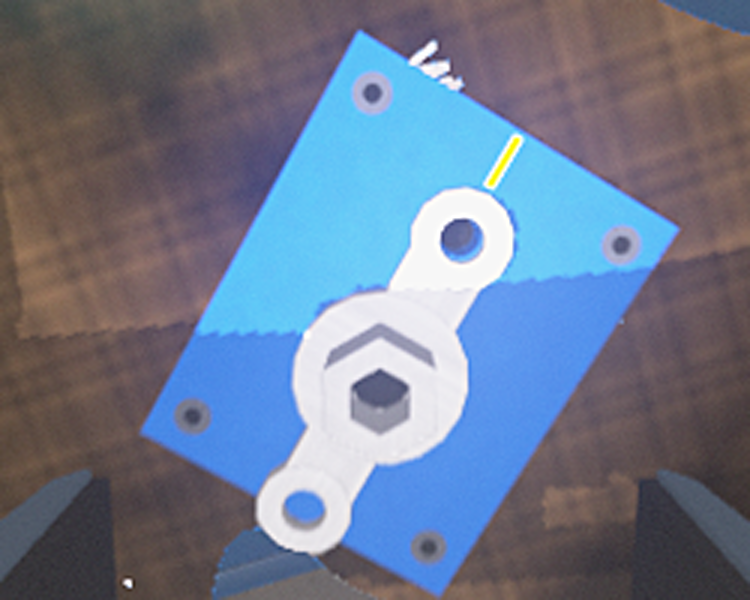

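The bushing is seated and aligned, with the dark index hole centred in the ear hole at crop (462,240). Next I'll move to the red pin.

carry_out(
  fingers=[9.12,9.12,9.12,9.12,9.12,9.12,9.12,9.12,9.12,9.12],
  linear=[
    [-1.5,-4.6,0],
    [-1.5,-4.6,0],
    [-1.5,-4.6,0],
    [-1.5,-4.6,0],
    [-1.5,-4.6,0],
    [-1.5,-4.6,0],
    [-1.5,-4.6,0],
    [-1.5,-4.6,0],
    [0,0,0],
    [0,0,0],
  ],
  turn=[
    [0,0.6,0],
    [0,0,0],
    [0,0,0],
    [0,0,0],
    [0,0,0],
    [0,0,0],
    [0,0,0],
    [0,0,0],
    [0,0,0],
    [0,0,0],
  ],
)

```text
t: 9.02
position: [572.3, 270.8, 224.0]
orientation: [-0.001, 0.987, -0.16, 0.018]
wrist_force: [-0.2, -0.6, 0.4]
width: 91.4
```

```bash
python3 - <<'E'
from h import *
import pickle
plan(569,292,130,0)
st=bot.state();im=get_image('wrist');pickle.dump((st,im),open('w5.pkl','wb'))
save(im,'w5.png')
E
```

```text
t 9.025 pos [572.3 270.8 224. ] w 91.4 F [-0.2 -0.6  0.4] yaw -18.42
cm now-axes [-1.31 -1.83  9.38] cm after-turn axes [-0.33 -2.12  9.4 ] turn deg [ -0.14  -2.06 -18.41]
```

View pics/w5.png

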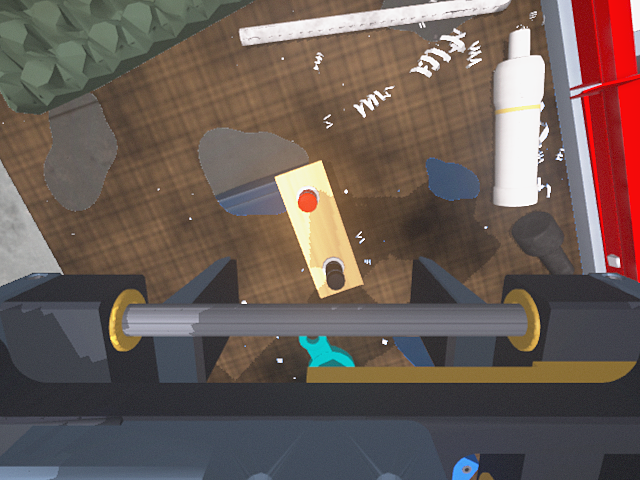

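```bash
python3 - <<'E'
from h import *
import pickle
st,im=pickle.load(open('w5.pkl','rb'));tp=pickle.load(open('ims.pkl','rb'))['top']
hsv=cv2.cvtColor(im['color'],cv2.COLOR_RGB2HSV)
m=((hsv[...,0]<8)|(hsv[...,0]>172))&(hsv[...,1]>150)&(hsv[...,2]>80)
sub=np.zeros_like(m);sub[170:240,280:340]=m[170:240,280:340]
v,u=np.nonzero(sub);print(len(u),u.min(),u.max(),v.min(),v.max())
P=cloud(im,st);z=P[...,2][sub];print(np.nanpercentile(z,[5,50,95]))
tm=sub&(P[...,2]>np.nanpercentile(z,95)-4)
v,u=np.nonzero(tm);uv=(u.mean(),v.mean());zz=np.nanmedian(P[...,2][tm]);print(uv,zz,len(u),P[tm].mean(0))
print(atz(im,uv,83,st))
print(tri(ray(im,uv,st),ray(tp,(144.5,220))))
a=im['color'][150:310,260:380,::-1]
cv2.imwrite('pics/w5c.png',cv2.resize(a,None,fx=3.7,fy=3.7,interpolation=2))
E
```

```text
300 298 316 190 211
[79.24589756 86.31133363 87.6073338 ]
(np.float64(307.1381818181818), np.float64(202.26181818181817)) 86.37908955829869 275 [571.2310152  300.04323423  86.3759268 ]
[571.04095138 299.63750485  83.        ]
(array([571.2297071 , 298.3804106 ,  74.98710038]), np.float64(1.3924711206772515))
```

View pics/w5c.png

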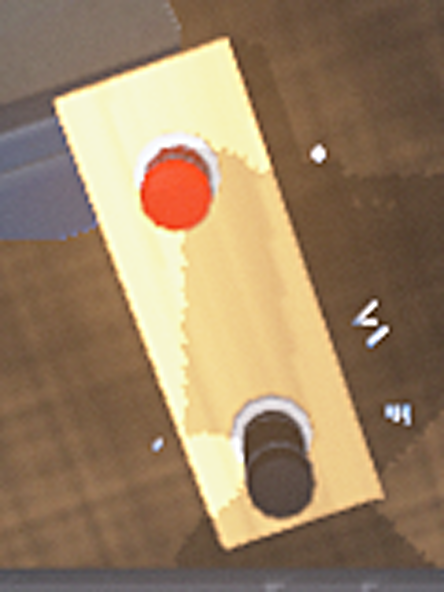

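carry_out(
  fingers=[9.12,9.12,9.12,9.12,9.12,9.12],
  linear=[
    [0,0,0],
    [0,0,0],
    [-0.1,-2.9,0],
    [0,0,4],
    [0,0,4],
    [0,0,0],
  ],
  turn=[
    [0,-2.0,-9.2],
    [0,0,-9.2],
    [0,0,0],
    [0,0,0],
    [0,0,0],
    [0,0,0],
  ],
)

```text
t: 9.82
position: [573.7, 291.6, 146.2]
orientation: [-0.003, 1.0, -0.001, 0.003]
wrist_force: [-0.3, -0.5, 1.2]
width: 91.1
```

```bash
python3 - <<'E'
from h import *
import pickle
plan(571.2,300,49,0)
st=bot.state();im=get_image('wrist');pickle.dump((st,im),open('w6.pkl','wb'))
a=im['color'][100:340,160:460,::-1]
cv2.imwrite('pics/w6.png',cv2.resize(a,None,fx=2.5,fy=2.5,interpolation=2))
print(proj(im,[[571.2,300,87],[571.2,300,44]],st)-[160,100])
E
```

```text
t 9.825 pos [573.7 291.6 146.2] w 91.1 F [-0.3 -0.5  1.2] yaw -0.09
cm now-axes [-0.31 -0.78  9.72] cm after-turn axes [-0.25 -0.84  9.72] turn deg [-0.34 -0.3  -0.09]
[[159.43298234 144.7929581 ]
 [159.87106464 131.16426335]]
```

View pics/w6.png

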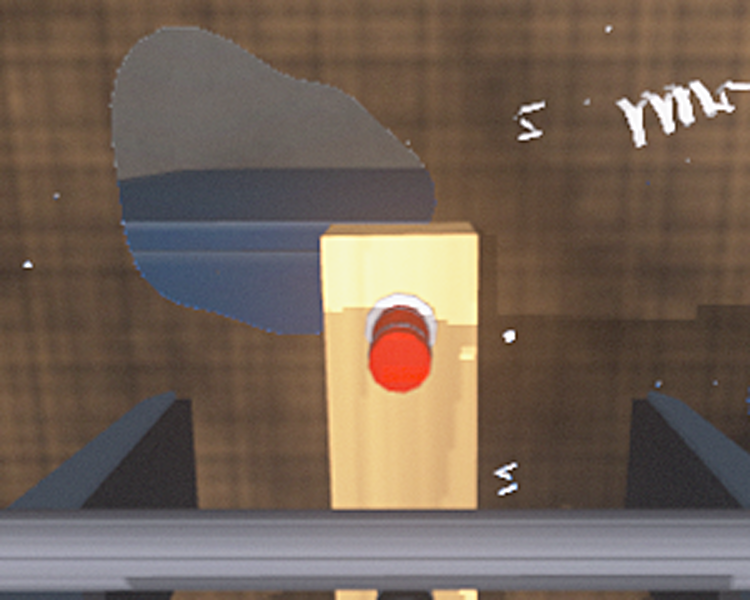

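carry_out(
  fingers=[9.12,9.12,9.12,9.12,9.12],
  linear=[
    [-0.3,-0.8,0],
    [0,0,2],
    [0,0,2],
    [0,0,0],
    [0,0,0],
  ],
  turn=[
    [-0.3,-0.3,0],
    [0,0,0],
    [0,0,0],
    [0,0,0],
    [0,0,0],
  ],
)

```text
t: 10.5
position: [577.8, 303.6, 118.9]
orientation: [-0.005, 1.0, -0.002, 0.01]
wrist_force: [-0.2, -0.5, -0.1]
width: 91.4
```

```bash
python3 - <<'E'
from h import *
plan(571.2,300,49,0)
E
```

```text
t 10.5 pos [577.8 303.6 118.9] w 91.4 F [-0.2 -0.5 -0.1] yaw -0.22
cm now-axes [-0.8   0.44  6.98] cm after-turn axes [-0.66  0.36  6.99] turn deg [-0.63 -1.15 -0.21]
```

carry_out(
  fingers=[9.12,9.12,9.12,9.12,9.12],
  linear=[
    [-0.7,0.35,0],
    [0,0,0.7],
    [0,0,0.8],
    [0,0,0.8],
    [0,0,0],
  ],
  turn=[
    [-0.6,-1.1,0],
    [0,0,0],
    [0,0,0],
    [0,0,0],
    [0,0,0],
  ],
)

```text
t: 11.12
position: [571.1, 300.4, 96.3]
orientation: [-0.001, 1.0, -0.002, 0.001]
wrist_force: [0.1, 0.5, 0.0]
width: 91.5
```

```bash
python3 - <<'E'
from h import *
plan(571.2,300,49,0)
E
```

```text
t 11.125 pos [571.1 300.4  96.3] w 91.5 F [0.1 0.5 0. ] yaw -0.21
cm now-axes [0.   0.04 4.73] cm after-turn axes [0.01 0.04 4.73] turn deg [-0.06 -0.12 -0.21]
```

carry_out(
  fingers=[9.12,9.12,9.12,9.12,9.12],
  linear=[
    [0,0,1.2],
    [0,0,1.2],
    [0,0,1.2],
    [0,0,0.8],
    [0,0,0],
  ],
  turn=[
    [0,0,0],
    [0,0,0],
    [0,0,0],
    [0,0,0],
    [0,0,0],
  ],
)

```text
t: 11.75
position: [570.7, 300.2, 48.1]
orientation: [-0.0, 1.0, -0.002, 0.0]
wrist_force: [0.1, -0.4, 0.5]
width: 91.2
```

```bash
python3 - <<'E'
from h import *
plan(571.2,300,49,0)
E
```

```text
t 11.75 pos [570.7 300.2  48.1] w 91.2 F [ 0.1 -0.4  0.5] yaw -0.22
cm now-axes [ 0.05  0.02 -0.09] cm after-turn axes [ 0.05  0.02 -0.09] turn deg [-0.02 -0.02 -0.22]
```

carry_out(
  fingers=[6.0,3.0,1.0,1.0,1.0,1.0,1.0,1.0,1.0],
  linear=[
    [0.05,0,-0.05],
    [0,0,0],
    [0,0,0],
    [0,0,0],
    [0,0,0],
    [0,0,0],
    [0,0,0],
    [0,0,0],
    [0,0,0],
  ],
  turn=[
    [0,0,0],
    [0,0,0],
    [0,0,0],
    [0,0,0],
    [0,0,0],
    [0,0,0],
    [0,0,0],
    [0,0,0],
    [0,0,0],
  ],
  newtons=25,
)

```text
t: 12.88
position: [571.6, 300.6, 50.3]
orientation: [-0.001, 1.0, -0.002, 0.001]
wrist_force: [0.6, -0.3, 0.6]
width: 17.4
```

```bash
python3 - <<'E'
from h import *
plan(571.2,300,100,0)
E
```

```text
t 12.875 pos [571.6 300.6  50.3] w 17.4 F [ 0.6 -0.3  0.6] yaw -0.23
cm now-axes [-0.03  0.06 -4.97] cm after-turn axes [-0.04  0.06 -4.97] turn deg [-0.09 -0.11 -0.22]
```

carry_out(
  fingers=[1.0,1.0,1.0,1.0,1.0,1.0],
  linear=[
    [0,0,-1],
    [0,0,-2.5],
    [0,0,-3],
    [0,0,-3.5],
    [0,0,-3],
    [0,0,0],
  ],
  turn=[
    [0,0,0],
    [0,0,0],
    [0,0,0],
    [0,0,0],
    [0,0,0],
    [0,0,0],
  ],
)

```text
t: 13.62
position: [572.1, 300.3, 185.5]
orientation: [-0.001, 1.0, -0.002, 0.002]
wrist_force: [-0.2, -0.3, -2.1]
width: 17.4
```

```bash
python3 - <<'E'
from h import *
plan(602.6,-91.8,180,-48)
im=get_image('wrist')
a=im['color'][100:340,160:460,::-1]
cv2.imwrite('pics/w7.png',cv2.resize(a,None,fx=2.5,fy=2.5,interpolation=2))
E
```

```text
t 13.625 pos [572.1 300.3 185.5] w 17.4 F [-0.2 -0.3 -2.1] yaw -0.22
cm now-axes [ 3.2 39.2  0.5] cm after-turn axes [31.18 23.97  0.55] turn deg [-0.17 -0.16 47.78]
```

View pics/w7.png

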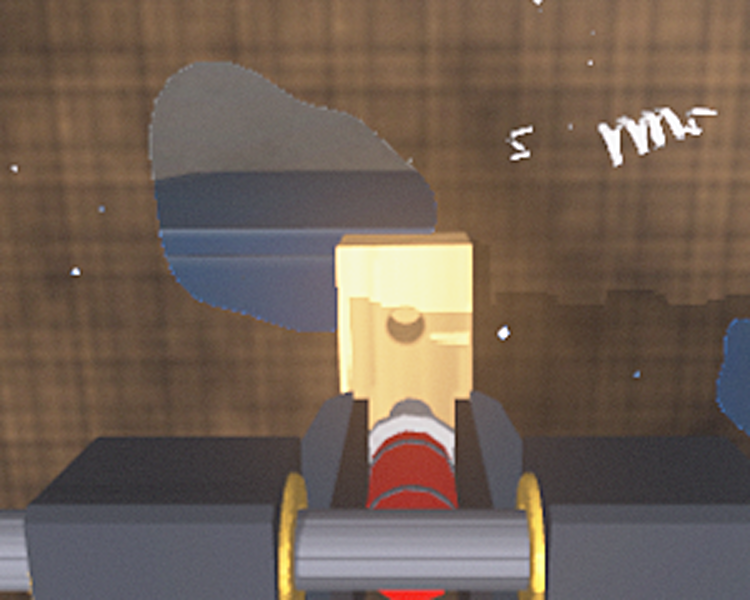

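carry_out(
  fingers=[1.0,1.0,1.0,1.0,1.0,1.0,1.0,1.0,1.0,1.0],
  linear=[
    [0.3,4.5,0],
    [0.4,4.8,0],
    [0.4,4.8,0],
    [0.4,4.8,0],
    [0.4,4.8,0],
    [0.4,4.8,0],
    [0.4,4.8,0],
    [0.3,3,0],
    [0,0,0],
    [0,0,0],
  ],
  turn=[
    [0,0,0],
    [0,0,0],
    [0,0,0],
    [0,0,0],
    [0,0,0],
    [0,0,0],
    [0,0,0],
    [0,0,0],
    [0,0,0],
    [0,0,0],
  ],
)

```text
t: 14.92
position: [591.3, -74.3, 163.8]
orientation: [0.001, 1.0, -0.001, -0.016]
wrist_force: [0.9, -0.1, -1.5]
width: 17.5
```

```bash
python3 - <<'E'
from h import *
plan(602.6,-91.8,150,-48)
E
```

```text
t 14.925 pos [591.3 -74.3 163.8] w 17.5 F [ 0.9 -0.1 -1.5] yaw -0.11
cm now-axes [1.17 1.74 1.35] cm after-turn axes [2.05 0.33 1.38] turn deg [ 0.86  1.63 47.89]
```

carry_out(
  fingers=[1.0,1.0,1.0,1.0,1.0,1.0,1.0],
  linear=[
    [0,0,0],
    [0,0,0],
    [0,0,0],
    [0,0,0],
    [0,0,0],
    [0,0,0],
    [0,0,0],
  ],
  turn=[
    [0,1.8,9.6],
    [0,0,9.6],
    [0,0,9.6],
    [0,0,9.6],
    [0,0,9.5],
    [0,0,0],
    [0,0,0],
  ],
)

```text
t: 15.8
position: [588.3, -64.6, 159.5]
orientation: [0.002, 0.911, -0.412, -0.003]
wrist_force: [0.2, 0.3, -0.7]
width: 17.8
```

```bash
python3 - <<'E'
from h import *
plan(602.6,-91.8,130,-48)
E
```

```text
t 15.8 pos [588.3 -64.6 159.5] w 17.8 F [ 0.2  0.3 -0.7] yaw -48.71
cm now-axes [3.   0.71 2.94] cm after-turn axes [2.98 0.76 2.95] turn deg [ 0.37  0.23 -0.71]
```

carry_out(
  fingers=[1.0,1.0,1.0,1.0,1.0,1.0],
  linear=[
    [1.5,0.35,1.0],
    [1.5,0.35,1.0],
    [0,0,0.5],
    [0,0,0],
    [0,0,0],
    [0,0,0],
  ],
  turn=[
    [0.4,0.2,0],
    [0,0,0],
    [0,0,0],
    [0,0,0],
    [0,0,0],
    [0,0,0],
  ],
)

```text
t: 16.55
position: [603.6, -93.9, 131.7]
orientation: [-0.0, 0.912, -0.411, -0.001]
wrist_force: [0.6, -0.2, -1.2]
width: 17.6
```

```bash
python3 - <<'E'
from h import *
import pickle
plan(602.6,-91.8,110,-48)
st=bot.state();im=get_image('wrist');pickle.dump((st,im),open('w8.pkl','wb'))
a=im['color'][100:340,160:460,::-1]
cv2.imwrite('pics/w8.png',cv2.resize(a,None,fx=2.5,fy=2.5,interpolation=2))
E
```

```text
t 16.55 pos [603.6 -93.9 131.7] w 17.6 F [ 0.6 -0.2 -1.2] yaw -48.55
cm now-axes [-0.22 -0.06  2.17] cm after-turn axes [-0.22 -0.07  2.17] turn deg [-0.    0.08 -0.55]
```

View pics/w8.png

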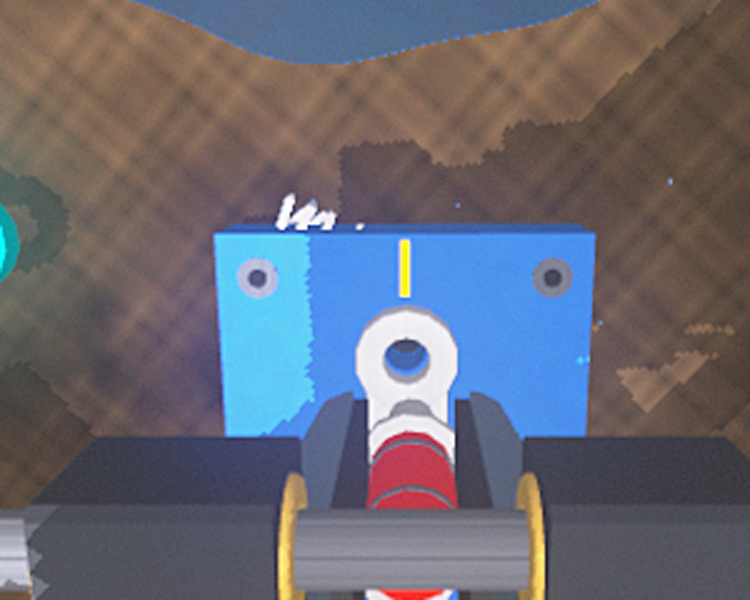

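```bash
python3 - <<'E'
from h import *
import pickle
from scipy.optimize import least_squares
st,im=pickle.load(open('w8.pkl','rb'))
c=lambda x,y:(160+(x+.5)/2.5-.5,100+(y+.5)/2.5-.5)
for z,p in [(42,(407,361)),]: print(atz(im,c(*p),z,st))
q=st['orientation'];R=Rn.from_quat([q[1],q[2],q[3],q[0]]).as_matrix()
W=lambda X:np.array(st['position'])+np.array(X)@R.T
th=np.linspace(0,2*np.pi,60)
circ=lambda r,z:np.stack([r*np.cos(th),r*np.sin(th),0*th+z],1)
a=cv2.imread('pics/w8.png')
def d(X,col):
    p=((proj(im,X,st)-[160,100]+.5)*2.5-.5);cv2.polylines(a,[np.round(p).astype(int)],True,col,1)
d(W(circ(12,6.3)),(0,255,0));d(W(circ(12,10.3)),(0,255,0));d(W(circ(6,37.3)),(255,0,255));d(W(circ(3.5,42.3)),(255,0,255));d(W(circ(9,6.3)),(255,255,0))
w=lambda cx,cy,r,z:np.stack([cx+r*np.cos(th),cy+r*np.sin(th),0*th+z],1)
d(w(602.6,-91.8,7.25,42),(0,0,255));d(w(602.7,-91.7,6.75,30),(0,255,255))
cv2.imwrite('pics/w8o.png',cv2.resize(a[280:560,250:570],None,fx=2.1,fy=2.1))
E
```

```text
[602.96224264 -92.49691676  42.        ]
```

View pics/w8o.png

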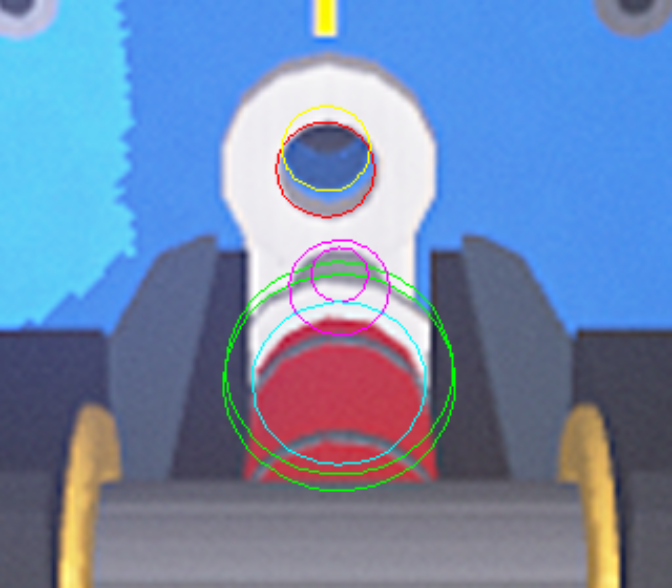

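```bash
python3 - <<'E'
from h import *
plan(604.1,-90.5,92,-48.5)
E
```

```text
t 16.6 pos [603.6 -93.9 131.8] w 17.7 F [-0.4  0.5 -0.7] yaw -48.55
cm now-axes [-0.22 -0.26  3.98] cm after-turn axes [-0.22 -0.26  3.98] turn deg [-0.01  0.07 -0.05]
```

carry_out(
  fingers=[1.0,1.0,1.0,1.0,1.0,1.0],
  linear=[
    [-0.2,-0.25,0.8],
    [0,0,1.0],
    [0,0,1.0],
    [0,0,0.5],
    [0,0,0],
    [0,0,0],
  ],
  turn=[
    [0,0,0],
    [0,0,0],
    [0,0,0],
    [0,0,0],
    [0,0,0],
    [0,0,0],
  ],
)

```text
t: 17.35
position: [603.9, -89.9, 96.2]
orientation: [-0.0, 0.912, -0.411, -0.001]
wrist_force: [-0.6, 0.5, -2.0]
width: 17.4
```

```bash
cat > ov.py <<'E'
from h import *
import sys,pickle
n=sys.argv[1]; py=float(sys.argv[2])
plan(604.1,-90.5,90,-48.5)
st=bot.state();im=get_image('wrist');pickle.dump((st,im),open(n+'.pkl','wb'))
a=cv2.resize(im['color'][200:320,250:400,::-1],None,fx=5,fy=5,interpolation=2)
b=a.copy()
q=st['orientation'];R=Rn.from_quat([q[1],q[2],q[3],q[0]]).as_matrix()
W=lambda X:np.array(st['position'])+np.array(X)@R.T
th=np.linspace(0,2*np.pi,60)
circ=lambda r,z:np.stack([r*np.cos(th),py+r*np.sin(th),0*th+z],1)
def d(X,col):
    p=((proj(im,X,st)-[250,200]+.5)*5-.5);cv2.polylines(b,[np.round(p).astype(int)],True,col,1)
d(W(circ(12,10.3)),(0,255,0));d(W(circ(6,37.3)),(255,0,255));d(W(circ(3.5,42.3)),(255,0,255));d(W(circ(9,6.3)),(255,255,0))
w=lambda cx,cy,r,z:np.stack([cx+r*np.cos(th),cy+r*np.sin(th),0*th+z],1)
d(w(602.7,-92.0,7.25,42),(0,0,255));d(w(603.3,-91.2,6.75,30),(0,255,255))
cv2.imwrite('pics/'+n+'.png',np.hstack([a,b])[:, :] if 0 else b);cv2.imwrite('pics/'+n+'r.png',a)
E
python3 ov.py w9 1.4
```

```text
t 17.35 pos [603.9 -89.9  96.2] w 17.4 F [-0.6  0.5 -2. ] yaw -48.51
cm now-axes [0.06 0.03 0.62] cm after-turn axes [0.06 0.03 0.62] turn deg [ 0.01  0.1  -0.01]
```

View pics/w9.png

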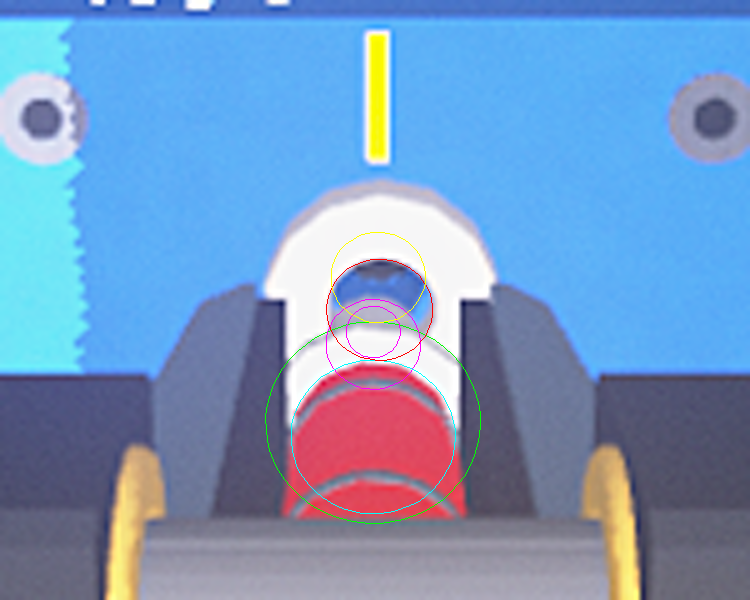

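View pics/w9r.png

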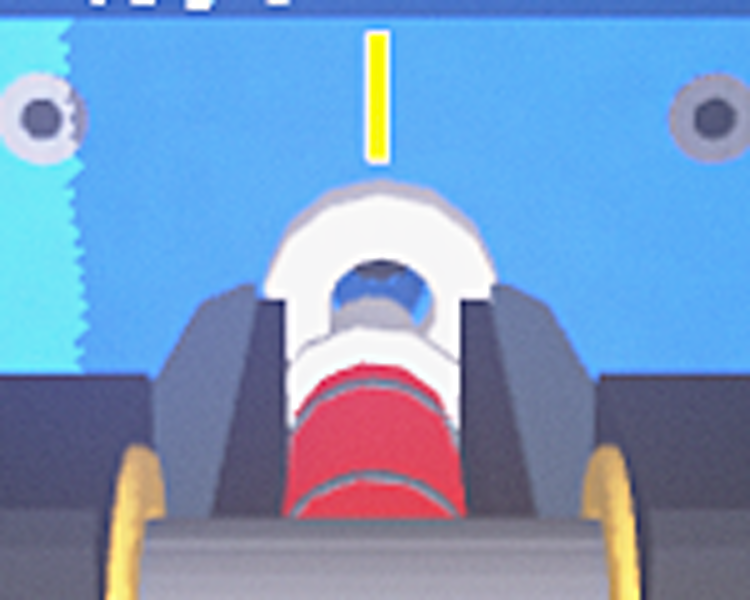

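carry_out(
  fingers=[1.0,1.0,1.0,1.0,1.0],
  linear=[
    [0.06,0.03,0.3],
    [0,0,0.3],
    [0,0,0.3],
    [0,0,0.3],
    [0,0,0],
  ],
  turn=[
    [0,0,0],
    [0,0,0],
    [0,0,0],
    [0,0,0],
    [0,0,0],
  ],
)

```text
t: 18.02
position: [604.4, -90.7, 83.9]
orientation: [-0.0, 0.912, -0.411, -0.0]
wrist_force: [0.0, -0.3, -2.7]
width: 17.6
```

```bash
python3 ov.py w10 1.4
```

```text
t 18.025 pos [604.4 -90.7  83.9] w 17.6 F [ 0.  -0.3 -2.7] yaw -48.52
cm now-axes [-0.03  0.   -0.61] cm after-turn axes [-0.03  0.01 -0.61] turn deg [-0.03  0.05 -0.02]
```

View pics/w10.png

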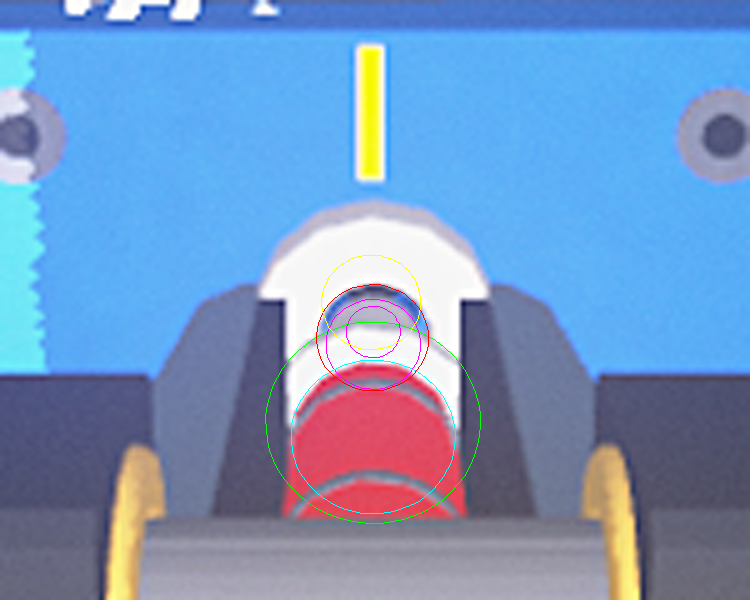

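carry_out(
  fingers=[1.0,1.0,1.0,1.0],
  linear=[
    [-0.03,0,0.3],
    [0,0,0.3],
    [0,0,0.2],
    [0,0,0],
  ],
  turn=[
    [0,0,0],
    [0,0,0],
    [0,0,0],
    [0,0,0],
  ],
)

```text
t: 18.58
position: [604.0, -90.7, 75.6]
orientation: [-0.0, 0.912, -0.411, -0.0]
wrist_force: [-0.1, -0.0, -0.4]
width: 17.4
```

```bash
python3 ov.py w11 1.4
```

```text
t 18.575 pos [604.  -90.7  75.6] w 17.4 F [-0.1 -0.  -0.4] yaw -48.5
cm now-axes [-0.01 -0.02 -1.44] cm after-turn axes [-0.01 -0.02 -1.44] turn deg [ 0.    0.04 -0.  ]
```

View pics/w11.png

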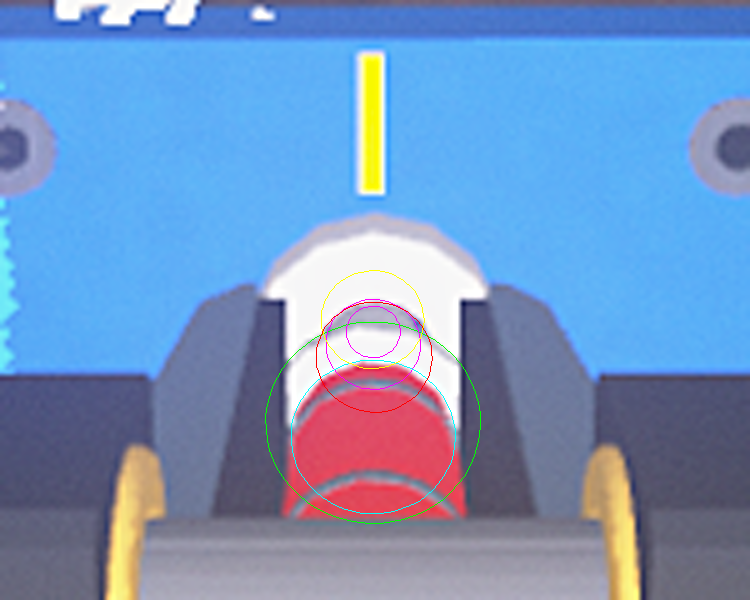

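carry_out(
  fingers=[1.0,1.0,1.0,1.0],
  linear=[
    [0,0,0.3],
    [0,0,0.3],
    [0,0,0.3],
    [0,0,0],
  ],
  turn=[
    [0,0,0],
    [0,0,0],
    [0,0,0],
    [0,0,0],
  ],
)

```text
t: 19.12
position: [604.0, -90.8, 66.1]
orientation: [-0.0, 0.912, -0.411, -0.0]
wrist_force: [-0.5, -0.6, -1.1]
width: 17.5
```

Tip is at about z 24, in the index hole, with no resistance.

carry_out(
  fingers=[1.0,1.0,1.0,1.0],
  linear=[
    [0,0,0.3],
    [0,0,0.3],
    [0,0,0.3],
    [0,0,0],
  ],
  turn=[
    [0,0,0],
    [0,0,0],
    [0,0,0],
    [0,0,0],
  ],
)

```text
t: 19.62
position: [604.0, -90.8, 56.4]
orientation: [-0.0, 0.912, -0.411, -0.0]
wrist_force: [-0.1, -0.3, -1.7]
width: 17.6
```

carry_out(
  fingers=[1.0,1.0,1.0],
  linear=[
    [0,0,0.2],
    [0,0,0.15],
    [0,0,0],
  ],
  turn=[
    [0,0,0],
    [0,0,0],
    [0,0,0],
  ],
)

```text
t: 20.0
position: [604.1, -90.8, 52.8]
orientation: [-0.0, 0.912, -0.411, -0.0]
wrist_force: [0.0, -0.4, -2.7]
width: 17.7
```

carry_out(
  fingers=[3.0,5.0,7.0,9.12,9.12,9.12,9.12,9.12,9.12],
  linear=[
    [0,0,0],
    [0,0,0],
    [0,0,0],
    [0,0,0],
    [0,0,-1.5],
    [0,0,-3],
    [0,0,-5],
    [0,0,-5],
    [0,0,0],
  ],
  turn=[
    [0,0,0],
    [0,0,0],
    [0,0,0],
    [0,0,0],
    [0,0,0],
    [0,0,0],
    [0,0,0],
    [0,0,0],
    [0,0,0],
  ],
)

```text
t: 21.12
position: [605.6, -90.8, 207.4]
orientation: [-0.001, 0.912, -0.411, 0.003]
wrist_force: [0.5, -0.1, 0.3]
width: 91.2
```

```bash
python3 - <<'E'
from h import *
import pickle
st=bot.state();im=get_image('wrist');pickle.dump((st,im),open('w12.pkl','wb'));print(st['t'],st['position'],st['wrist_force'])
sc=get_image('scene');tp=get_image('top');pickle.dump((sc,tp),open('e.pkl','wb'))
a=cv2.resize(im['color'][110:310,220:420,::-1],(600,600),interpolation=2)
cv2.imwrite('pics/w12.png',a)
b=cv2.resize(sc['color'][190:280,270:390,::-1],(800,600),interpolation=2);cv2.imwrite('pics/sc12.png',b)
hsv=cv2.cvtColor(im['color'],cv2.COLOR_RGB2HSV)
m=((hsv[...,0]<8)|(hsv[...,0]>172))&(hsv[...,1]>150)&(hsv[...,2]>80)
s=np.zeros_like(m);s[110:310,240:400]=m[110:310,240:400]
P=cloud(im,st);z=P[...,2][s];print(s.sum(),np.nanpercentile(z,[5,50,95]));t=s&(P[...,2]>np.nanpercentile(z,95)-3);print(np.nanmedian(P[t],0))
E
```

```text
21.125 [605.56989566 -90.78980545 207.40828173] [ 0.51778804 -0.1341415   0.27527525]
286 [86.92066752 88.27158371 89.59344801]
[603.43543896 -91.07026726  88.29097868]
```

View pics/w12.png

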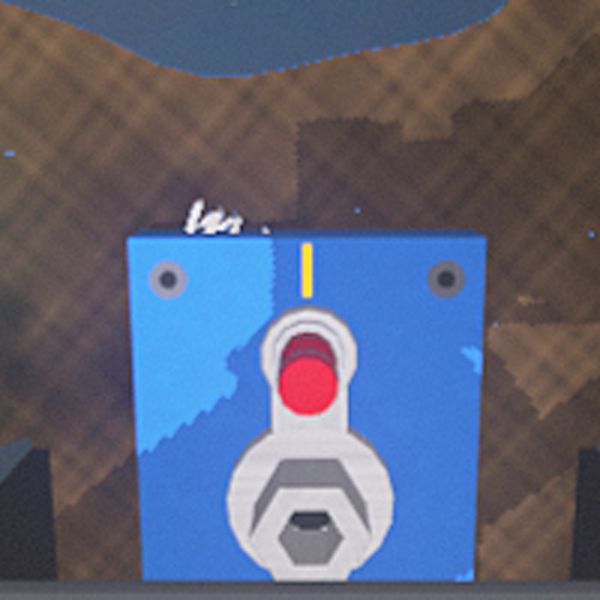

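View pics/sc12.png

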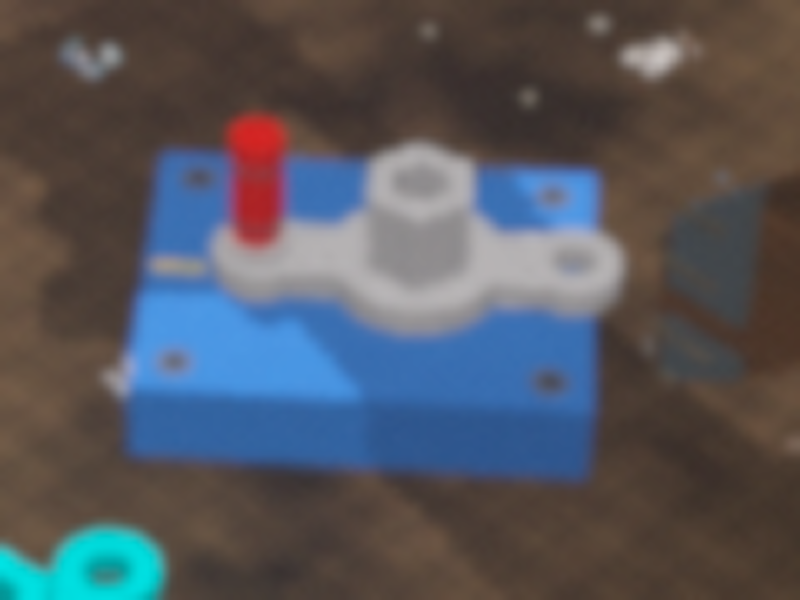

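carry_out(
  fingers=[9.12,9.12,9.12],
  linear=[
    [0,0,0],
    [0,0,0],
    [0,0,0],
  ],
  turn=[
    [0,0,0],
    [0,0,0],
    [0,0,0],
  ],
)

```text
t: 21.65
position: [600.5, -90.0, 197.5]
orientation: [0.001, 0.912, -0.411, -0.007]
wrist_force: [-0.4, -1.1, 0.6]
width: 90.8
```

```bash
python3 - <<'E'
from h import *
import pickle
tp=pickle.load(open('e.pkl','rb'))[1];t0=pickle.load(open('ims.pkl','rb'))['top']
for n,(u,v) in dict(nut=(255,172),ring=(431,319),blk=(474,236),black=(185,221)).items():
    print(n,np.abs(tp['color'][v-10:v+10,u-14:u+14].astype(int)-t0['color'][v-10:v+10,u-14:u+14]).mean().round(1))
bot.hand_in()
E
```

```text
nut 15.1
ring 13.1
blk 12.2
black 16.9
the job is handed in; nothing more can be done
```

```bash
python3 - <<'E'
from h import *
import pickle
tp=pickle.load(open('e.pkl','rb'))[1];t0=pickle.load(open('ims.pkl','rb'))['top']
for n,(u,v) in dict(nut=(255,172),ring=(431,319),blk=(474,236),black=(185,221),background=(100,300)).items():
    r=cv2.matchTemplate(tp['color'][v-25:v+25,u-25:u+25],t0['color'][v-12:v+12,u-12:u+12],cv2.TM_CCOEFF_NORMED);print(n,cv2.minMaxLoc(r)[1::2], '(13,13)=unmoved')
E
```

```text
nut (0.9937459230422974, (13, 13)) (13,13)=unmoved
ring (0.9879724979400635, (13, 13)) (13,13)=unmoved
blk (0.99586021900177, (13, 13)) (13,13)=unmoved
black (0.9908973574638367, (13, 13)) (13,13)=unmoved
background (0.947063684463501, (13, 13)) (13,13)=unmoved
```

I gripped the steel bushing by its hub and turned it about 27° so that one ear hole sat over the index hole. I then took the red-handled pin from the stand, lowered it through both holes, let go and backed off. The job was handed in at about 22 s, and no verdict is reported.

- **Alignment:** before the pin went in, the ear hole was measured about 0.7–1 mm from the index hole.
- **Pin:** the last wrist picture puts the handle top at z 88.3 mm, where 89 mm is fully home. It stands at (603.4, −91.1), within about 1 mm of the hole. Wrist-force readings stayed below 3 N all the way in.
- **Bushing:** it looks flat on the base, and the pin upright, in the last wrist and scene pictures. I judged both by eye and did not measure the tilt.
- **Bystanders:** a raw pixel difference of the top pictures (12–17 grey levels) was inconclusive. Template matching, done after the hand-in on pictures taken before it, showed the nut, ring, block and black pin unmoved to the pixel.
- **Disagreements:** the camera showed the pin 1.4 mm off-centre in the jaws, and I corrected for that before lowering it. The top and wrist cameras also differed by 1–2 mm on where the holes are, which is within the stated calibration.

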